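# Free the sandwich press lid with the forked tool

### The arm

A 7-joint arm with a two-finger parallel gripper is mounted at the origin on a cart in front of the work surface, level with it; the furniture and walls round the work are solid. World frame = base frame: x ahead of the robot, y to its left, z up, the work surface at z = 0. Lengths are in mm, angles in rad, forces in N, time in s.
With the tool pointing down it reaches from about 400 to 875 mm from the base axis. Payload 4.4 kg.
Tool frame: the origin (TCP) lies between the finger pads; the fingertips stand 22 mm ahead of it and the grasp point (between the pads) lies 3 mm ahead of it; z points along the fingers, y is the line along which they close (so a half turn about z gives the same grasp; the last joint's range is limited). The gripper opens to 85 mm and grips with 20 to 120 N. Pads are 22 mm wide; open, the fingers measure 114 mm over their backs; the gripper's body (76 mm by 85 mm) begins 54 mm behind the grasp point. The pads swing forward as they close: fully open they stand 13 mm farther back than shut.
Start: joints at [-1.366, 0.628, 0.038, 1.517, -0.027, 0.996, -0.02], TCP at [173.852, 626.333, 253.313] pointing down, gripper open.
Joint ranges: [-3.06, 3.06], [-0.37, 2.12], [-1.25, 1.32], [0.18, 2.47], [-1.1, 4.24], [0.23, 1.98], [-2.94, 2.94]. Speed limits (rad/s): [2.57, 2.57, 3.14, 3.14, 3.14, 3.14, 3.14].

### API

Orientations are given as [roll, pitch, yaw] about the fixed x, y, z axes, in that order (R = Rz(yaw) Ry(pitch) Rx(roll)).
In Python, from cell import ctrl gives the robot as it stands.
- The arm moves only by the tool step_arm, never from a script. Its argument "plan" is a list of rows, each an object of numbers: "dx", "dy", "dz": the shift along the tool's x, y, z scaled (see below); "ax", "ay", "az": the turn, a rotation vector about the tool's x, y, z scaled (see below); "gripper": the opening, from 0 (shut) to 1 (fully open). A call has 1 to 20 rows; each row shifts and turns the commanded pose from where the row before left it, along the tool's axes as they then stand; what a row does not reach is not made up. The controller multiplies each number of a shift by 0.3 m and each number of a turn by 90 degrees. A row lasts 1/8 s, in which the tool goes at most 62.5 mm and 10.7 degrees, less where a joint would pass 70% of its speed; a pose out of reach is approached as far as the arm can. A call with a number of a shift or a turn outside -1 to 1 is refused whole. A call with a gripper value outside its range is refused whole. The fingers move at their own pace and stop on an object; the grip force is fixed at half the most. Time passes only in rows, so rows that do not move let the fingers close. It gives the time, the measured TCP pose, the force, the opening and the grip force at its end, in the units of the state.
- ctrl.read_state(): the state, without advancing time (a new reading comes with each control period).
- ctrl.get_image(name): name is "scene" or "top" or "wrist"; returns a dict with "color" (420x560x3 uint8, red, green, blue), "range_z" (420x560 float32, mm along the optical axis (not along the pixel's ray), 0 where there is no reading), "fx", "fy", "cx", "cy" (pixels), "T" (4x4, takes a point from camera to world coordinates); the wrist camera has in their place "T_tool_cam" (4x4, takes a point from camera to tool coordinates, whose origin is the TCP and whose axes are the flange's). Camera axes: x right, y down, z forward; pixel columns grow to the right and rows downward; lengths in mm; the calibration is good to about 2 mm. A picture is of the moment at which its call begins: read the wrist's pose just before it.
- ctrl.finish_job(): hands the job in; it is judged then, once.
The state is a dict: "clock": time; "qpos": joint angles; "qd": joint speeds; "tau": joint torques, N m; "eef_pos": TCP position; "tool_rot": TCP orientation; "force": force on the tool from outside, world axes, zero at the start; "torque": the same for the moment, N m; "width": finger opening in mm; "gripper_force": force on a finger pad.
Only numpy, scipy, OpenCV 4.12 (cv2) and the standard library are available. Lean on these libraries where they do the work, as an engineer would, in place of code of your own. Each camera call takes 0.05 s, during which the arm holds its last target. There are 200 camera calls.

### The job

The lid of the small sandwich press is locked down by its spring bar. Pick up the forked wooden tool (not the plain wooden paddle beside it), set its two prongs over the bar between the guide post and the round collar, and push the collar sideways against the spring until the lid jumps up. Then lift the tool off and stand it upright on the bare worktop again, clear of the press, leaving the lid open.

Things in the scene. Friction and masses are not known exactly. Their poses are not given: they have to be found in the camera images.
- fork_tool: Loose upright forked wooden tool, 0.12 kg, 28 (x) x 60 (y) x 112 (z) mm. Origin: centre of its underside, between the prong tips; z up. Slot between the prongs 24 wide (y), 45 high, right through along x; prongs 18 wide. Handle 28 (x) x 32 (y), z 61 to 112. Both ways round alike. The plain paddle (solid foot 36 wide, same handle and height) is another tool; they may swap places.
- bar_mid (a point): Fixed point of the press: middle of the bar's free shaft, on its axis, 75 mm above the worktop. y: along the bar, the way to push; z up. Rod 10 mm thick. At rest the collar (38 across) has its face at y +25, spring and barrel (89 high) behind it to +99; guide post (84 high) has its face at y -36. Ledge below: 25 high, 100 wide (x), to y +105. Press body and lid: y -55 to -180, 126 wide.
- spring_bar (a joint): Travel of the spring bar (with its collar) in m: 0 at rest, growing along +y of bar_mid to a stop at 0.020. The spring presses back with 4 N at 0, 10 N at 0.020, and returns the bar by itself. The bar's tip lies over the lid's nose and lets it go at about 0.013: push to 0.015 or more.
- press_lid (a joint): Angle of the press's sprung lid in rad: near 0 (up to 0.03 of play) while the bar holds it; once freed it rises by itself to 0.9 in about a second, swinging away from the bar (hinge at y -171 mm of bar_mid), and stays up.
Mind the look-alikes: they are no part of the job. What is shaped like the fork_tool but grey is not meant.

How it is judged:
By the outcome, as a careful person would: the job done as asked, in the order asked, and still so for the second after the job is handed in, with the robot touching nothing.
It also fails if it takes over 48 s, if anything falls off the work surface, if the arm or the gripper's body presses on something with over 40 N, if the wrist force passes 120 N, or if a joint passes its speed limit or range.

## Working session

There is one attempt and no reset: what is moved stays moved. The work goes in short steps, Python scripts to look and compute and a tool call to move; the robot and the scene stay as the last step left them, time stands still between calls to the robot, and variables do not carry over. Pictures are saved under pics/ and viewed, at most 10 in all, crops included, and the job is handed in when it is done.

Besides the shell and the picture viewer there is one more tool, called after "Emit:" as name(argument=value, ...) on one line, values as JSON. step_arm: Moves the arm, as the interface text tells. Shifts and turns lie within -1 to 1; 1 stands for 0.3 m of shift or 90 degrees of turn. Its arguments: {"type":"object","properties":{"plan":{"type":"array"}},"required":["plan"]}

```bash
mkdir -p pics; cat > h.py <<'E'
import numpy as np, cv2
from cell import ctrl
def grab(n):
    s=ctrl.read_state(); im=ctrl.get_image(n)
    np.savez('last_'+n,**{k:np.array(v) for k,v in im.items()}); cv2.imwrite(f'pics/{n}_{s["clock"]:.2f}.png',im['color'][...,::-1])
    print(n,s['clock']); return im,s
def cloud(im,T=None):
    z=im['range_z'];v,u=np.mgrid[:z.shape[0],:z.shape[1]]
    T=im['T'] if T is None else T
    p=np.stack([(u-im['cx'])/im['fx']*z,(v-im['cy'])/im['fy']*z,z],-1)@T[:3,:3].T+T[:3,3]
    p[z==0]=np.nan; return p
E
python3 - <<'E'
from h import *
a,s=grab('scene');b,_=grab('top')
cv2.imwrite('pics/a.png',cv2.resize(np.vstack([a['color'],b['color']])[...,::-1],None,fx=.7,fy=.7))
print(s)
E
ls pics
```

```text
scene 0.0
top 0.05
{'clock': 0.0, 'qpos': array([-1.36581288,  0.62931939,  0.0384496 ,  1.51837636, -0.02699701,
        0.99630354, -0.01998876]), 'qd': array([-2.02594138e-03, -2.15180076e-03, -3.01200469e-05,  5.72036623e-04,
       -5.95426328e-04, -8.73924332e-04,  1.80261189e-04]), 'tau': array([-1.61777907e-04, -5.63410842e+01,  1.22618929e+00, -1.93442005e+01,
        1.09494198e-02,  1.07235930e-02, -3.86117080e-06]), 'eef_pos': array([173.68578319, 625.75554525, 252.40385143]), 'tool_rot': array([-3.13970448e+00,  3.07666369e-05,  2.87081572e+00]), 'force': array([ 0.26653484, -0.22914791,  0.08077618]), 'torque': array([-0.01180368, -0.01471851,  0.01341144]), 'gripper_force': 0.0, 'width': 85.43860582670341}
a.png
scene_0.00.png
top_0.05.png
```

View pics/a.png

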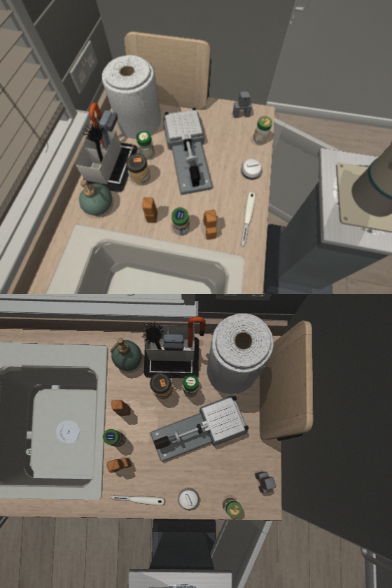

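```bash
python3 - <<'E'
from h import *
b=cv2.imread('pics/top_0.05.png'); a=cv2.imread('pics/scene_0.00.png')
cv2.imwrite('pics/c.png',np.vstack([cv2.resize(b[130:270,140:380],(640,373),interpolation=cv2.INTER_CUBIC),cv2.resize(a[265:350,190:430],(640,227),interpolation=cv2.INTER_CUBIC)]))
L=dict(np.load('last_top.npz'));p=cloud(L)
np.set_printoptions(precision=0,suppress=True)
for u,v in [(171,161),(169,244),(378,268),(240,215),(330,180),(290,200)]: print(u,v,p[v,u])
print(L['T'],L['fx'])
E
```

```text
171 161 [638. 180. 116.]
169 244 [474. 178. 113.]
378 268 [ 434. -233.  109.]
240 215 [536.  43.  81.]
330 180 [ 613. -141.   75.]
290 200 [574. -61.  24.]
[[  0.  -1.   0. 476.]
 [ -1.  -0.  -0. -18.]
 [  0.  -0.  -1. 988.]
 [  0.   0.   0.   1.]] 443.8291912225705
```

View pics/c.png

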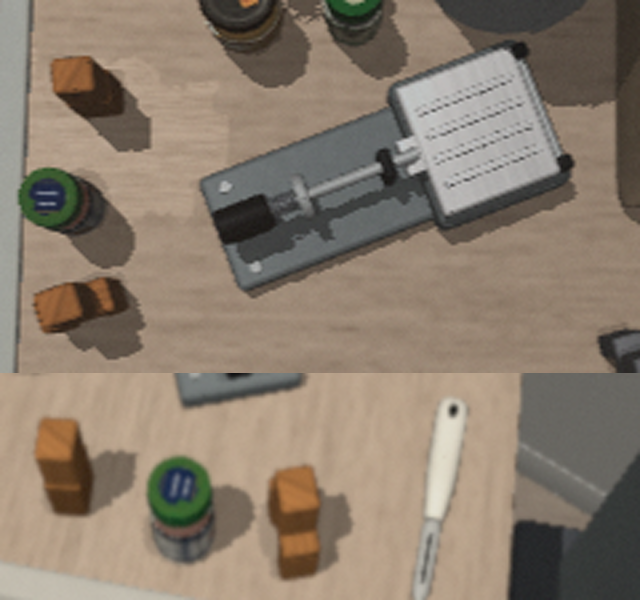

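```bash
python3 - <<'E'
from h import *
np.set_printoptions(precision=1,suppress=True)
L=dict(np.load('last_top.npz'));p=cloud(L);c=L['color']
x,y,z=p[...,0],p[...,1],p[...,2]
def rect(m,n):
    q=p[m][:,:2].astype(np.float32); r=cv2.minAreaRect(q); print(n,len(q),np.array(r[0]),np.array(r[1]),r[2],'z',np.median(p[m][:,2]))
box=lambda a,b,c_,d:(x>a)&(x<b)&(y>c_)&(y<d)
for n,B in [('B',box(430,530,100,215)),('A',box(590,690,100,215))]:
    rect(B&(z>105),n+' top'); rect(B&(z>20)&(z<100),n+' low')
    for lo,hi in[(10,30),(30,50),(50,58),(58,66),(66,100)]:
        m=B&(z>lo)&(z<hi)
        if m.sum()>3: print(lo,hi,m.sum(),p[m].min(0),p[m].max(0),p[m].mean(0))
P=box(440,720,-240,110)
rect(P&(z>20)&(z<29)&(y>-90),'ledge')
rect(P&(z>60)&(z<90)&(y<-75),'lid')
m=P&(z>70)&(z<95)&(y>-75); q=p[m]
# axis fit on shaft
o=q[:,:2].mean(0);w=np.linalg.svd(q[:,:2]-o,full_matrices=False)[2][0];w*=np.sign(w[1]);print(o,w,np.degrees(np.arctan2(-w[0],w[1])))
t=(q[:,:2]-o)@w; n=(q[:,:2]-o)@[w[1],-w[0]]
for k in range(-80,100,5):
    s=(t>=k)&(t<k+5)
    if s.any(): print(k,s.sum(),n[s].min(),n[s].max(),q[s,2].max())
E
```

```text
B top 234 [473.7 192.9] [28.2 32. ] 22.898218154907227 z 112.17536802169718
B low 236 [474.2 191.4] [28.1 57.4] 20.174968719482422 z 61.182078734322886
10 30 31 [452.  161.2  10.6] [495.9 211.4  29. ] [475.1 173.4  21. ]
30 50 27 [452.5 160.7  30.5] [495.6 210.7  47.7] [477.6 171.6  39.8]
50 58 25 [453.  161.1  50. ] [495.4 209.   58. ] [474.9 173.6  54.5]
58 66 105 [453.  161.6  58. ] [495.1 214.2  65.9] [478.6 175.4  61.5]
66 100 63 [457.5 172.4  66.2] [490.4 196.5  99.7] [474.3 179.9  82.9]
A top 229 [645.1 188.8] [28.5 31.7] 8.184640884399414 z 111.76099496306529
A low 208 [637.8 182.2] [21.9 41.8] 44.380191802978516 z 60.09203310579079
10 30 47 [629.6 169.8  10.6] [657.5 204.7  29.7] [637.8 180.5  20.5]
30 50 45 [629.6 169.9  30.3] [658.3 202.4  49.3] [638.4 179.9  40. ]
50 58 26 [629.6 170.2  50.3] [657.9 203.5  57.9] [636.2 182.4  54.5]
58 66 29 [630.4 170.9  58.3] [659.7 204.7  65.3] [641.7 178.   61.3]
66 100 86 [630.  172.1  66.7] [659.2 201.4  99.9] [638.7 180.5  83.6]
ledge 2745 [606.2  19.3] [202.3 179.4] 15.699678421020508 z 25.30811851680255
lid 2652 [ 575.8 -147.1] [2
[... 1646 characters left out ...]
23 88.40214390524557
45 22 -11.96415330858116 9.69217628412314 86.89035335575886
50 24 -9.206272308930307 14.572899688569876 90.00459649763332
55 35 -11.679088348245632 15.240675890451291 91.28302148756552
60 31 -10.818811359018362 18.606411322259657 89.94402436326982
65 42 -9.234323280064391 21.49781921018712 91.14537451594197
70 31 -6.195773149802148 23.121677353879452 91.85310313096443
75 42 -4.653541912503452 26.220878435376527 91.32450580678415
80 31 -1.9866528790961595 26.961299650188163 93.12955011483166
85 37 -0.49417176372750643 26.767465234447275 90.94305401725649
90 17 1.2911920501021892 19.120641680176035 90.11781741309869
95 4 3.9829106123307305 8.87522677596368 86.5003356077392
```

```bash
cat > press.py <<'E'
from h import *
np.set_printoptions(precision=1,suppress=True)
def fit(p,col=None):
    w=np.array([-.386,.922]);o=np.array([570,-50.])
    q=p[np.isfinite(p[...,0])&(p[...,2]>15)&(p[...,2]<130)]
    for i in range(4):
        w/=np.linalg.norm(w);N=np.array([w[1],-w[0]])
        t=(q[:,:2]-o)@w;n=(q[:,:2]-o)@N
        m=(abs(n)<9)&(t>-15)&(t<35)&(q[:,2]>70)&(q[:,2]<88)
        if i: m&=abs(n)<7
        r=q[m]; o2=r[:,:2].mean(0); d=np.linalg.svd(r[:,:2]-o2)[2][0]; w=d*np.sign(d[1]); o=o2+w*((np.array([570,-50.])-o2)@w)
    N=np.array([w[1],-w[0]]);t=(q[:,:2]-o)@w;n=(q[:,:2]-o)@N
    print('shaft',o,w,np.degrees(np.arctan2(-w[0],w[1])),len(r))
    return q,t,n,o,w
if __name__=='__main__':
    L=dict(np.load('last_top.npz'));q,t,n,o,w=fit(cloud(L))
    m=(abs(n)<25)&(q[:,2]>68)
    for k in range(-200,160,4):
        s=m&(t>=k)&(t<k+4)
        if s.any(): print(k,s.sum(),n[s].min(),n[s].max(),q[s,2].max())
    m=(abs(n)<60)&(t>-20)&(t<200)&(q[:,2]>21)&(q[:,2]<28)
    r=cv2.minAreaRect(np.c_[t,n][m].astype(np.float32));print('ledge rect (t,n)',r, t[m].max(),n[m].min(),n[m].max())
E
python3 press.py
```

```text
shaft [583.2 -46.2] [-0.3  1. ] 16.21853626937333 117
-140 1 -20.645744310196626 -20.645744310196626 68.51794404855377
-136 2 -12.936264427097719 10.813191791666593 71.17735448361395
-132 15 -21.034041430516638 21.510513288482898 72.43607326950621
-128 35 -24.785599185826836 24.61462730285614 73.47211061889209
-124 36 -24.93798647432672 24.5690039074914 73.86563066699307
-120 42 -24.555356750014376 24.010132933661883 74.82200943972816
-116 47 -24.875575914554837 24.6343827969698 76.25017833363631
-112 40 -24.318503398073283 24.208008540529224 77.51187506225654
-108 39 -23.341110009471542 24.18932293874479 74.06107006043533
-104 44 -24.77756361160826 24.591431412134575 75.40817169243917
-100 44 -23.269922277542037 24.45991885863619 75.21257334744757
-96 43 -24.52893518040045 24.715490636027322 74.96011373703823
-92 44 -24.904914575119307 24.60347544876958 73.83130087428265
-88 46 -24.436947065834826 23.672888217595474 75.09719722836644
-84 47 -24.723211971780323 24.80844993205607 76.21818883995934
-80 41 -24.257829295559763 22.97050476371565 75.94056118462368
-76 43 -23.84740840627111
[... 2798 characters left out ...]
679 91.14537451594197
108 29 -22.22900779604129 4.310899043223978 91.85310313096443
112 25 -22.806959925608762 2.3920823054751756 90.74574883112564
116 27 -23.611832533143808 3.9273511772451277 89.87878218426431
120 27 -23.04270075114447 3.1623068778163725 91.32450580678415
124 26 -23.69625116811479 1.5776102181733276 93.12955011483166
128 27 -24.69223616917442 2.944824754014585 90.94305401725649
132 20 -24.21945093966611 1.4678114610868052 90.11781741309869
136 3 -10.714612226373557 -2.398637973621223 85.47457681229548
ledge rect (t,n) ((58.78699493408203, -3.4865760803222656), (99.52391815185547, 166.9215087890625), 84.09178161621094) 146.19079551827454 -59.23322655805348 53.17643345736541
```

```bash
sed -i 's/\[570,-50\.\]/[570,-16.]/g; s/range(-200,160,4)/list(range(-40,-20,2))+list(range(15,35,2))/' press.py; sed -i 's/(t>-15)&(t<35)/(t>-22)\&(t<20)/' press.py; python3 press.py
```

```text
shaft [573.2 -14.7] [-0.4  0.9] 22.153545285437357 98
-40 24 -11.620339375043775 10.226729893024796 86.33131823244173
-38 24 -11.620339375043775 11.238961024149264 86.83475801249028
-36 24 -11.302730414726973 12.240916838240954 86.83475801249028
-34 23 -11.302730414726973 12.240916838240954 87.89081717958652
-32 14 -6.160775671762147 7.5931638724755475 87.89081717958652
-30 8 -2.9605766064916494 4.284608503233237 81.31547960898865
-28 9 -4.444859624619333 5.463508976520907 81.98303033427271
-26 9 -4.444859624619333 5.463508976520907 81.98303033427271
-24 10 -4.6643893819073305 4.705687364305844 81.3955634530738
-22 10 -4.6643893819073305 4.705687364305844 81.3955634530738
15 10 -4.643648179531006 5.079800765433083 82.19887160242251
17 10 -4.643648179531006 4.471860800713739 81.88342162200865
19 9 -4.287219137144421 4.471860800713739 81.4905210008202
21 8 -3.55452916422603 3.9580389567512175 81.4905210008202
23 9 -4.2265323533666015 4.970330003934851 81.84995047792347
25 10 -4.2265323533666015 4.970330003934851 81.84995047792347
27 18 -18.0702011877324 16.599387514798604 96.00972918899447
29 32 -18.0702011877324 17.559792366043496 96.00972918899447
31 37 -17.44673956246757 18.786523623462106 95.9681300435127
33 35 -18.499299851331983 18.786523623462106 95.3673398298921
ledge rect (t,n) ((87.64144897460938, 1.6255035400390625), (219.45413208007812, 103.71337890625), 2.8825082778930664) 195.20132185271623 -50.02106524338628 58.61964614410756
```

Emit:
step_arm(plan=[{"az": 0.118,"gripper": 1},{"az": 0.118},{"az": 0.118},{"az": 0.118},{"az": 0.118},{"dx": -0.142,"dy": 0.035},{"dx": -0.142,"dy": 0.035},{"dx": -0.142,"dy": 0.035},{"dx": -0.142,"dy": 0.035},{"dx": -0.142,"dy": 0.035},{"dx": -0.142,"dy": 0.035},{"dx": -0.142,"dy": 0.035},{"dx": -0.142,"dy": 0.035},{"dx": -0.142,"dy": 0.035},{"dx": -0.142,"dy": 0.035},{"dx": -0.142,"dy": 0.035,"gripper": 0.65},{"dx": -0.142,"dy": 0.035},{"dz": 0}])

```text
invalid input
```

```bash
python3 - <<'E'
from h import *
from scipy.spatial.transform import Rotation as R
np.set_printoptions(precision=2,suppress=True)
im,s=grab('wrist'); print(s['eef_pos'],np.degrees(s['tool_rot']),s['qpos'],s['width']); print(im['T_tool_cam'])
T=np.eye(4);T[:3,:3]=R.from_euler('xyz',s['tool_rot']).as_matrix();T[:3,3]=s['eef_pos']
np.savez('wT',T=T@im['T_tool_cam'])
cv2.imwrite('pics/w1.png',im['color'][...,::-1])
p=cloud(im,T@im['T_tool_cam'])
x,y,z=p[...,0],p[...,1],p[...,2]
B=(abs(x-474)<50)&(abs(y-192)<50)
for n,m in [('top',B&(z>105)&(z<120)),('shoulder',B&(z>54)&(z<66))]:
    if m.sum()>20:
        r=cv2.minAreaRect(p[m][:,:2].astype(np.float32));print(n,m.sum(),r,cv2.boxPoints(r),np.median(z[m]))
E
```

```text
wrist 0.1
[173.72 625.8  252.46] [-179.9     0.    164.48] [-1.37  0.63  0.04  1.52 -0.03  1.   -0.02] 85.48870304074231
[[  -0.     -0.95   -0.32   81.23]
 [   1.      0.     -0.      0.26]
 [   0.     -0.32    0.95 -121.27]
 [   0.      0.      0.      1.  ]]
```

View pics/w1.png

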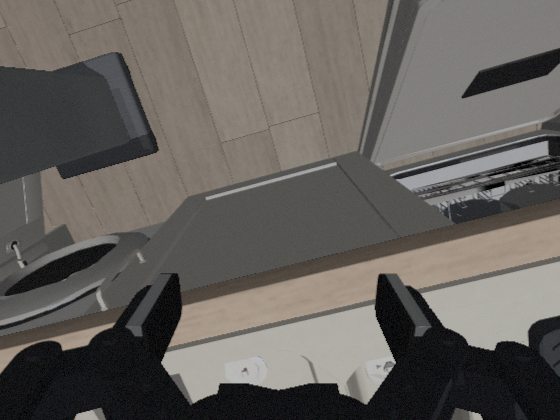

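The arm has not moved: the picture shows the sink rim and floor, with the fingers at the bottom (150,320)/(400,320). I'll retry with every key in each row.

Emit:
step_arm(plan=[{"dx": 0,"dy": 0,"dz": 0,"ax": 0,"ay": 0,"az": 0.118,"gripper": 1},{"dx": 0,"dy": 0,"dz": 0,"ax": 0,"ay": 0,"az": 0.118,"gripper": 1},{"dx": 0,"dy": 0,"dz": 0,"ax": 0,"ay": 0,"az": 0.118,"gripper": 1},{"dx": 0,"dy": 0,"dz": 0,"ax": 0,"ay": 0,"az": 0.118,"gripper": 1},{"dx": 0,"dy": 0,"dz": 0,"ax": 0,"ay": 0,"az": 0.118,"gripper": 1},{"dx": -0.142,"dy": 0.035,"dz": 0,"ax": 0,"ay": 0,"az": 0,"gripper": 1},{"dx": -0.142,"dy": 0.035,"dz": 0,"ax": 0,"ay": 0,"az": 0,"gripper": 1},{"dx": -0.142,"dy": 0.035,"dz": 0,"ax": 0,"ay": 0,"az": 0,"gripper": 1},{"dx": -0.142,"dy": 0.035,"dz": 0,"ax": 0,"ay": 0,"az": 0,"gripper": 1},{"dx": -0.142,"dy": 0.035,"dz": 0,"ax": 0,"ay": 0,"az": 0,"gripper": 1},{"dx": -0.142,"dy": 0.035,"dz": 0,"ax": 0,"ay": 0,"az": 0,"gripper": 1},{"dx": -0.142,"dy": 0.035,"dz": 0,"ax": 0,"ay": 0,"az": 0,"gripper": 1},{"dx": -0.142,"dy": 0.035,"dz": 0,"ax": 0,"ay": 0,"az": 0,"gripper": 1},{"dx": -0.142,"dy": 0.035,"dz": 0,"ax": 0,"ay": 0,"az": 0,"gripper": 1},{"dx": -0.142,"dy": 0.035,"dz": 0,"ax": 0,"ay": 0,"az": 0,"gripper": 0.65},{"dx": 0,"dy": 0,"dz": 0,"ax": 0,"ay": 0,"az": 0,"gripper": 0.65}])

```text
clock: 2.15
eef_pos: [429.1, 264.2, 253.4]
tool_rot: [3.141, 0.002, 1.937]
force: [0.8, 0.2, -0.5]
width: 55.4
gripper_force: 0.0
```

```bash
cat > w.py <<'E'
from h import *
import sys
from scipy.spatial.transform import Rotation as R
np.set_printoptions(precision=2,suppress=True)
im,s=grab('wrist'); print(s['eef_pos'],np.degrees(s['tool_rot']),s['qpos'],s['width'])
T=np.eye(4);T[:3,:3]=R.from_euler('xyz',s['tool_rot']).as_matrix();T[:3,3]=s['eef_pos']
cv2.imwrite(f'pics/{sys.argv[1]}.png',im['color'][...,::-1])
p=cloud(im,T@im['T_tool_cam']); np.save('wp',p)
x,y,z=p[...,0],p[...,1],p[...,2]
B=(abs(x-474)<50)&(abs(y-192)<50)
for n,m in [('top',B&(z>105)&(z<120)),('shoulder',B&(z>54)&(z<66))]:
    if m.sum()>20:
        r=cv2.minAreaRect(p[m][:,:2].astype(np.float32));print(n,m.sum(),r,cv2.boxPoints(r),np.median(z[m]))
E
python3 w.py w2
```

```text
wrist 2.15
[429.08 264.18 253.41] [179.97   0.11 110.98] [-0.83  0.44  0.32  1.92 -0.18  0.81 -0.05] 55.4202321266748
top 1046 ((474.916748046875, 193.47340393066406), (27.967927932739258, 31.651451110839844), 21.142318725585938) [[456.17 203.19]
 [467.58 173.67]
 [493.67 183.76]
 [482.25 213.28]] 112.27965448233184
shoulder 508 ((474.12310791015625, 194.23318481445312), (27.692216873168945, 57.869136810302734), 19.451698303222656) [[451.43 216.91]
 [470.7  162.34]
 [496.81 171.56]
 [477.54 226.13]] 61.323088383330855
```

View pics/w2.png

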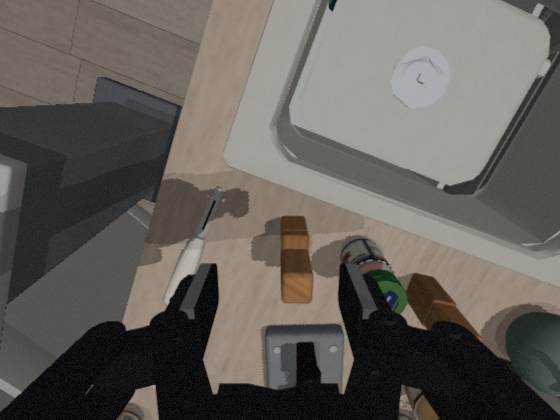

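The wrist view shows three candidates: a tool with wide shoulders at (296,255), a shoulderless one at (440,305), and the grey one off by the board. The first measures 28 x 58 mm at z 61, with a 28 x 32 mm handle, so it is the wooden fork; the other is the paddle. This matches the enlarged crop. I'll grasp the first.

Emit:
step_arm(plan=[{"dx": -0.137,"dy": 0.0285,"dz": 0,"ax": 0,"ay": 0,"az": 0,"gripper": 0.65},{"dx": -0.137,"dy": 0.0285,"dz": 0,"ax": 0,"ay": 0,"az": 0,"gripper": 0.65},{"dx": 0,"dy": 0,"dz": 0,"ax": 0,"ay": 0,"az": 0,"gripper": 0.65},{"dx": 0,"dy": 0,"dz": 0.14,"ax": 0,"ay": 0,"az": 0,"gripper": 0.65},{"dx": 0,"dy": 0,"dz": 0.14,"ax": 0,"ay": 0,"az": 0,"gripper": 0.65},{"dx": 0,"dy": 0,"dz": 0.13,"ax": 0,"ay": 0,"az": 0,"gripper": 0.65},{"dx": 0,"dy": 0,"dz": 0.08,"ax": 0,"ay": 0,"az": 0,"gripper": 0.65},{"dx": 0,"dy": 0,"dz": 0.047,"ax": 0,"ay": 0,"az": 0,"gripper": 0.65},{"dx": 0,"dy": 0,"dz": 0,"ax": 0,"ay": 0,"az": 0,"gripper": 0.65},{"dx": 0,"dy": 0,"dz": 0,"ax": 0,"ay": 0,"az": 0,"gripper": 0.65}])

```text
clock: 3.45
eef_pos: [473.2, 198.3, 93.0]
tool_rot: [3.14, -0.0, 1.945]
force: [-0.5, 0.4, 0.6]
width: 55.6
gripper_force: 0.0
```

Emit:
step_arm(plan=[{"dx": 0,"dy": 0,"dz": 0,"ax": 0,"ay": 0,"az": 0,"gripper": 0},{"dx": 0,"dy": 0,"dz": 0,"ax": 0,"ay": 0,"az": 0,"gripper": 0},{"dx": 0,"dy": 0,"dz": 0,"ax": 0,"ay": 0,"az": 0,"gripper": 0},{"dx": 0,"dy": 0,"dz": 0,"ax": 0,"ay": 0,"az": 0,"gripper": 0},{"dx": 0,"dy": 0,"dz": 0,"ax": 0,"ay": 0,"az": 0,"gripper": 0},{"dx": 0,"dy": 0,"dz": 0,"ax": 0,"ay": 0,"az": 0,"gripper": 0}])

```text
clock: 4.2
eef_pos: [473.3, 197.9, 93.1]
tool_rot: [3.14, -0.0, 1.944]
force: [-0.4, -0.2, 5.5]
width: 27.6
gripper_force: 59.3
```

Emit:
step_arm(plan=[{"dx": 0,"dy": 0,"dz": -0.1,"ax": 0,"ay": 0,"az": 0,"gripper": 0},{"dx": 0,"dy": 0,"dz": -0.16,"ax": 0,"ay": 0,"az": 0,"gripper": 0},{"dx": 0,"dy": 0,"dz": -0.16,"ax": 0,"ay": 0,"az": 0,"gripper": 0},{"dx": 0,"dy": 0,"dz": -0.05,"ax": 0,"ay": 0,"az": 0,"gripper": 0},{"dx": 0,"dy": 0,"dz": 0,"ax": 0,"ay": 0,"az": 0.1102,"gripper": 0},{"dx": 0,"dy": 0,"dz": 0,"ax": 0,"ay": 0,"az": 0.1102,"gripper": 0},{"dx": 0,"dy": 0,"dz": 0,"ax": 0,"ay": 0,"az": 0.1102,"gripper": 0},{"dx": 0,"dy": 0,"dz": 0,"ax": 0,"ay": 0,"az": 0.1102,"gripper": 0},{"dx": 0,"dy": 0,"dz": 0,"ax": 0,"ay": 0,"az": 0.1102,"gripper": 0},{"dx": 0,"dy": 0,"dz": 0,"ax": 0,"ay": 0,"az": 0.1102,"gripper": 0},{"dx": 0,"dy": 0,"dz": 0,"ax": 0,"ay": 0,"az": 0.1102,"gripper": 0},{"dx": 0,"dy": 0,"dz": 0,"ax": 0,"ay": 0,"az": 0.1102,"gripper": 0},{"dx": 0,"dy": 0,"dz": 0,"ax": 0,"ay": 0,"az": 0.1102,"gripper": 0},{"dx": 0,"dy": 0,"dz": 0,"ax": 0,"ay": 0,"az": 0,"gripper": 0},{"dx": 0,"dy": 0,"dz": 0,"ax": 0,"ay": 0,"az": 0,"gripper": 0}])

```text
clock: 6.08
eef_pos: [472.4, 197.6, 232.7]
tool_rot: [3.141, 0.001, 0.389]
force: [0.3, 0.0, -1.1]
width: 27.4
gripper_force: 59.5
```

Emit:
step_arm(plan=[{"dx": 0.0115,"dy": 0.157,"dz": 0,"ax": 0,"ay": 0,"az": 0,"gripper": 0},{"dx": 0.0115,"dy": 0.157,"dz": 0,"ax": 0,"ay": 0,"az": 0,"gripper": 0},{"dx": 0.0115,"dy": 0.157,"dz": 0,"ax": 0,"ay": 0,"az": 0,"gripper": 0},{"dx": 0.0115,"dy": 0.157,"dz": 0,"ax": 0,"ay": 0,"az": 0,"gripper": 0},{"dx": 0.0115,"dy": 0.157,"dz": 0,"ax": 0,"ay": 0,"az": 0,"gripper": 0},{"dx": 0,"dy": 0,"dz": 0,"ax": 0,"ay": 0,"az": 0,"gripper": 0},{"dx": 0,"dy": 0,"dz": 0,"ax": 0,"ay": 0,"az": 0,"gripper": 0}])

```text
clock: 6.95
eef_pos: [577.0, -13.7, 232.8]
tool_rot: [-3.14, 0.001, 0.387]
force: [-0.4, 0.1, -2.5]
width: 27.3
gripper_force: 59.8
```

```bash
python3 w.py w3; python3 - <<'E'
from h import *
a,s=grab('scene')
w=cv2.imread('pics/w3.png'); c=cv2.resize(a['color'][130:290,210:330][...,::-1],(420,560),interpolation=cv2.INTER_CUBIC)[:420]
c=cv2.resize(a['color'][...,::-1][130:290,200:340],None,fx=2.6,fy=2.6,interpolation=cv2.INTER_CUBIC)
c=np.vstack([c,np.zeros((420-c.shape[0],c.shape[1],3),np.uint8)]) if c.shape[0]<420 else c[:420]
cv2.imwrite('pics/d.png',cv2.resize(np.hstack([w,c]),None,fx=.84,fy=.84))
E
```

```text
wrist 6.95
[577.03 -13.72 232.8 ] [-179.91    0.04   22.16] [-0.46  0.65  0.72  1.76 -0.52  0.93 -0.71] 27.33610356203937
scene 7.0
```

View pics/d.png

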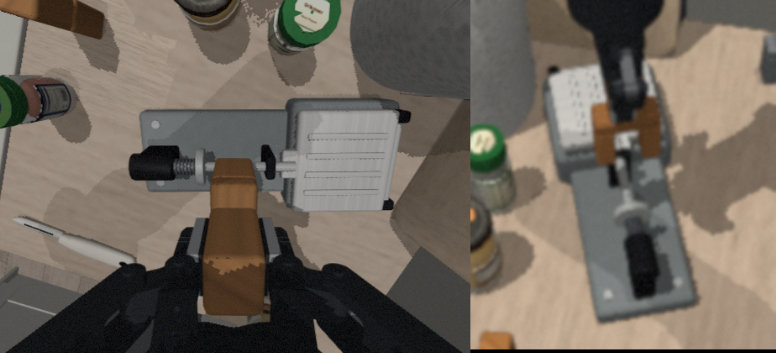

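The wrist view (left) shows the fork held over the shaft, between the collar (200,165) and the post (267,160). The scene crop shows the open slot at (625,150) in line with the rod. I'll check the offsets from the wrist depth.

```bash
python3 - <<'E'
import numpy as np
np.set_printoptions(precision=1,suppress=True)
p=np.load('wp.npy').reshape(-1,3);p=p[np.isfinite(p[:,0])]
a=np.radians(22.15);w=np.array([-np.sin(a),np.cos(a)]);N=np.array([w[1],-w[0]]);o=np.array([571.9,-11.4])
t=(p[:,:2]-o)@w;n=(p[:,:2]-o)@N;z=p[:,2]
def ex(nm,m): print(nm,m.sum(),'t',np.percentile(t[m],[0,2,98,100]),'n',np.percentile(n[m],[0,2,98,100]),'z',z[m].min(),z[m].max()) if m.sum() else print(nm,0)
ex('fork low',(abs(t)<40)&(abs(n)<45)&(z>135)&(z<205))
ex('fork shoulder',(abs(t)<40)&(abs(n)<45)&(z>196)&(z<203))
ex('collar',(t>15)&(t<45)&(abs(n)<25)&(z>78)&(z<100))
ex('post',(t<-25)&(t>-52)&(abs(n)<25)&(z>78)&(z<100))
ex('rod gapL',(t>14)&(t<23)&(abs(n)<12)&(z>60)&(z<90))
ex('barrel',(t>60)&(t<115)&(abs(n)<25)&(z>78)&(z<100))
ex('rod gapR',(t<-20)&(t>-32)&(abs(n)<12)&(z>60)&(z<90))
ex('ledge',(t>10)&(t<130)&(abs(n)<65)&(z>22)&(z<28))
E
```

```text
fork low 3234 t [-18.2 -17.2   9.   10.1] n [10.9 14.8 29.6 30. ] z 142.46224457911202 204.87637659864154
fork shoulder 1792 t [-18.2 -17.3   9.    9.9] n [10.9 14.4 29.4 29.9] z 196.00681136441995 202.99005852786334
collar 746 t [16.  17.5 43.4 44.2] n [-15.4 -12.   19.6  20.7] z 78.09391439265272 95.52746324676679
post 522 t [-51.9 -50.9 -26.1 -25.1] n [-9.6 -8.1 13.7 14.2] z 78.0410908287866 86.10207851542145
rod gapL 96 t [15.2 15.9 22.8 22.9] n [-2.  -1.9  6.6  6.9] z 76.02566823870535 82.23123845985083
barrel 1432 t [60.  60.8 97.3 98.7] n [-11.8 -11.1  14.7  15.5] z 78.00161494752035 91.23841711628785
rod gapR 116 t [-32.  -32.  -22.8 -22.7] n [-2.3 -2.   6.6  6.7] z 76.2237082777217 81.67080219830763
ledge 5708 t [ 10.1  12.1 101.5 104.4] n [-46.5 -44.3  49.6  51.2] z 22.001766964002172 27.996097538410652
```

Emit:
step_arm(plan=[{"dx": 0.004,"dy": 0,"dz": 0.1,"ax": 0,"ay": 0,"az": 0,"gripper": 0},{"dx": 0,"dy": 0,"dz": 0.06,"ax": 0,"ay": 0,"az": 0,"gripper": 0},{"dx": 0,"dy": 0,"dz": 0.06,"ax": 0,"ay": 0,"az": 0,"gripper": 0},{"dx": 0,"dy": 0,"dz": 0.06,"ax": 0,"ay": 0,"az": 0,"gripper": 0},{"dx": 0,"dy": 0,"dz": 0.045,"ax": 0,"ay": 0,"az": 0,"gripper": 0},{"dx": 0,"dy": 0,"dz": 0,"ax": 0,"ay": 0,"az": 0,"gripper": 0},{"dx": 0,"dy": 0,"dz": 0,"ax": 0,"ay": 0,"az": 0,"gripper": 0}])

```text
clock: 7.92
eef_pos: [579.0, -13.9, 136.1]
tool_rot: [3.141, -0.001, 0.386]
force: [0.4, -0.3, -1.4]
width: 27.4
gripper_force: 59.8
```

Emit:
step_arm(plan=[{"dx": 0,"dy": -0.03,"dz": 0,"ax": 0,"ay": 0,"az": 0,"gripper": 0},{"dx": 0,"dy": -0.02,"dz": 0,"ax": 0,"ay": 0,"az": 0,"gripper": 0},{"dx": 0,"dy": -0.02,"dz": 0,"ax": 0,"ay": 0,"az": 0,"gripper": 0},{"dx": 0,"dy": -0.015,"dz": 0,"ax": 0,"ay": 0,"az": 0,"gripper": 0},{"dx": 0,"dy": 0,"dz": 0,"ax": 0,"ay": 0,"az": 0,"gripper": 0},{"dx": 0,"dy": 0,"dz": 0,"ax": 0,"ay": 0,"az": 0,"gripper": 0}])

```text
clock: 8.68
eef_pos: [570.3, 7.7, 136.4]
tool_rot: [3.136, -0.002, 0.386]
force: [2.7, -4.9, -1.7]
width: 27.6
gripper_force: 59.7
```

Emit:
step_arm(plan=[{"dx": 0,"dy": -0.014,"dz": 0,"ax": 0,"ay": 0,"az": 0,"gripper": 0},{"dx": 0,"dy": -0.014,"dz": 0,"ax": 0,"ay": 0,"az": 0,"gripper": 0},{"dx": 0,"dy": -0.008,"dz": 0,"ax": 0,"ay": 0,"az": 0,"gripper": 0},{"dx": 0,"dy": 0,"dz": 0,"ax": 0,"ay": 0,"az": 0,"gripper": 0},{"dx": 0,"dy": 0,"dz": 0,"ax": 0,"ay": 0,"az": 0,"gripper": 0},{"dx": 0,"dy": 0,"dz": 0,"ax": 0,"ay": 0,"az": 0,"gripper": 0}])

```text
clock: 9.43
eef_pos: [567.0, 15.8, 136.7]
tool_rot: [3.133, -0.003, 0.385]
force: [2.6, -6.9, -3.2]
width: 27.4
gripper_force: 59.9
```

```bash
python3 - <<'E'
from h import *
a,s=grab('scene'); b,_=grab('top')
c=lambda i,y,x:cv2.resize(i['color'][y:y+140,x:x+160][...,::-1],(400,350),interpolation=cv2.INTER_CUBIC)
cv2.imwrite('pics/e.png',np.hstack([c(a,140,200),c(b,130,220)]));print(s['eef_pos'],s['force'])
p=cloud(b);m=(abs(p[...,0]-640)<130)&(p[...,1]<-70)&(p[...,1]>-230)&(p[...,2]>90)&(p[...,2]<180);print(m.sum())
E
```

```text
scene 9.425
top 9.475
[566.99659423  15.76850939 136.66374849] [ 2.55869559 -6.85787643 -3.16698097]
2223
```

View pics/e.png

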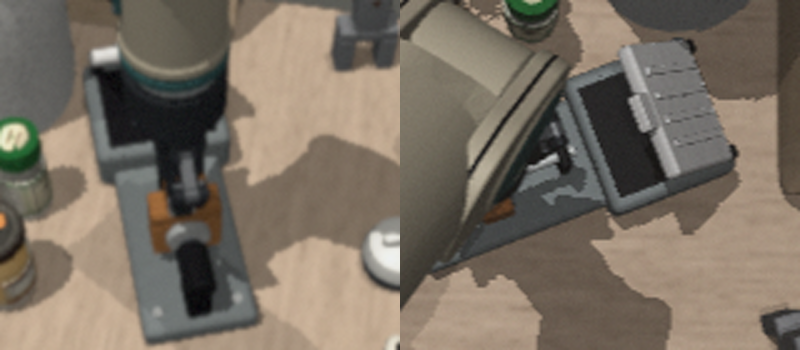

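The lid is open: in the right-hand crop it stands up at (680,110). Next I back off the collar, lift, and carry the tool clear.

Emit:
step_arm(plan=[{"dx": 0,"dy": 0,"dz": 0,"ax": 0,"ay": 0,"az": 0,"gripper": 0},{"dx": 0,"dy": 0,"dz": 0,"ax": 0,"ay": 0,"az": 0,"gripper": 0},{"dx": 0,"dy": 0,"dz": 0,"ax": 0,"ay": 0,"az": 0,"gripper": 0},{"dx": 0,"dy": 0,"dz": 0,"ax": 0,"ay": 0,"az": 0,"gripper": 0},{"dx": 0,"dy": 0.03,"dz": 0,"ax": 0,"ay": 0,"az": 0,"gripper": 0},{"dx": 0,"dy": 0.03,"dz": 0,"ax": 0,"ay": 0,"az": 0,"gripper": 0},{"dx": 0,"dy": 0.03,"dz": 0,"ax": 0,"ay": 0,"az": 0,"gripper": 0},{"dx": 0,"dy": 0.01,"dz": 0,"ax": 0,"ay": 0,"az": 0,"gripper": 0},{"dx": 0,"dy": 0,"dz": 0,"ax": 0,"ay": 0,"az": 0,"gripper": 0}])

```text
clock: 10.65
eef_pos: [576.0, -7.2, 135.6]
tool_rot: [-3.141, 0.0, 0.386]
force: [0.0, 0.4, -0.9]
width: 27.6
gripper_force: 60.2
```

Emit:
step_arm(plan=[{"dx": 0,"dy": 0,"dz": -0.06,"ax": 0,"ay": 0,"az": 0,"gripper": 0},{"dx": 0,"dy": 0,"dz": -0.1,"ax": 0,"ay": 0,"az": 0,"gripper": 0},{"dx": 0,"dy": 0,"dz": -0.1,"ax": 0,"ay": 0,"az": 0,"gripper": 0},{"dx": 0,"dy": 0,"dz": -0.1,"ax": 0,"ay": 0,"az": 0,"gripper": 0},{"dx": 0,"dy": 0,"dz": 0,"ax": 0,"ay": 0,"az": 0,"gripper": 0},{"dx": 0,"dy": 0,"dz": 0,"ax": 0,"ay": 0,"az": 0,"gripper": 0}])

```text
clock: 11.4
eef_pos: [575.7, -7.1, 243.4]
tool_rot: [-3.141, 0.001, 0.387]
force: [0.4, 0.1, -2.2]
width: 27.4
gripper_force: 60.3
```

Emit:
step_arm(plan=[{"dx": -0.0343,"dy": -0.138,"dz": 0,"ax": 0,"ay": 0,"az": 0,"gripper": 0},{"dx": -0.0343,"dy": -0.138,"dz": 0,"ax": 0,"ay": 0,"az": 0,"gripper": 0},{"dx": -0.0343,"dy": -0.138,"dz": 0,"ax": 0,"ay": 0,"az": 0,"gripper": 0},{"dx": -0.0343,"dy": -0.138,"dz": 0,"ax": 0,"ay": 0,"az": 0,"gripper": 0},{"dx": -0.0343,"dy": -0.138,"dz": 0,"ax": 0,"ay": 0,"az": 0,"gripper": 0},{"dx": 0,"dy": 0,"dz": 0,"ax": 0,"ay": 0,"az": 0,"gripper": 0},{"dx": 0,"dy": 0,"dz": 0,"ax": 0,"ay": 0,"az": 0,"gripper": 0}])

```text
clock: 12.28
eef_pos: [450.5, 164.3, 243.2]
tool_rot: [3.141, 0.001, 0.386]
force: [0.9, -0.9, -1.6]
width: 27.4
gripper_force: 60.5
```

```bash
python3 - <<'E'
from h import *
a,s=grab('scene'); b,_=grab('top');print(s['eef_pos'])
cv2.imwrite('pics/f.png',np.hstack([a['color'][120:400,150:450],b['color'][110:390,130:430]])[...,::-1])
# fork verticality from scene cloud
p=cloud(a);q=p[(abs(p[...,0]-450)<60)&(abs(p[...,1]-165)<60)&(p[...,2]>120)]
for lo in (145,160,175,190,205,220):
    m=(q[:,2]>=lo)&(q[:,2]<lo+15); print(lo,m.sum(),q[m].mean(0).round(1) if m.any() else '')
p=cloud(b);q=p[(abs(p[...,0]-450)<70)&(abs(p[...,1]-165)<70)&(p[...,2]>15)&(p[...,2]<80)];print('obstacles',len(q),q.mean(0) if len(q) else '')
E
```

```text
scene 12.275
top 12.325
[450.45258925 164.30871246 243.19144774]
145 31 [444.5 172.5 157.4]
160 87 [446.5 172.8 167.4]
175 88 [449.2 173.8 182.2]
190 60 [462.6 178.6 197.7]
205 176 [463.9 170.  211.7]
220 44 [458.8 172.  229.1]
obstacles 0
```

View pics/f.png

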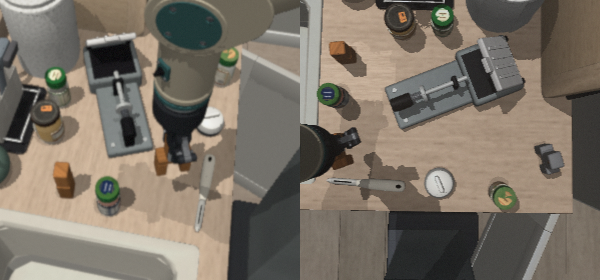

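Emit:
step_arm(plan=[{"dx": 0,"dy": 0,"dz": 0.13,"ax": 0,"ay": 0,"az": 0,"gripper": 0},{"dx": 0,"dy": 0,"dz": 0.13,"ax": 0,"ay": 0,"az": 0,"gripper": 0},{"dx": 0,"dy": 0,"dz": 0.12,"ax": 0,"ay": 0,"az": 0,"gripper": 0},{"dx": 0,"dy": 0,"dz": 0.06,"ax": 0,"ay": 0,"az": 0,"gripper": 0},{"dx": 0,"dy": 0,"dz": 0.04,"ax": 0,"ay": 0,"az": 0,"gripper": 0},{"dx": 0,"dy": 0,"dz": 0,"ax": 0,"ay": 0,"az": 0,"gripper": 0},{"dx": 0,"dy": 0,"dz": 0,"ax": 0,"ay": 0,"az": 0,"gripper": 0}])

```text
clock: 13.25
eef_pos: [451.3, 164.5, 100.3]
tool_rot: [3.141, -0.001, 0.386]
force: [0.1, 0.3, -1.3]
width: 27.4
gripper_force: 60.4
```

Emit:
step_arm(plan=[{"dx": 0,"dy": 0,"dz": 0.008,"ax": 0,"ay": 0,"az": 0,"gripper": 0},{"dx": 0,"dy": 0,"dz": 0.008,"ax": 0,"ay": 0,"az": 0,"gripper": 0},{"dx": 0,"dy": 0,"dz": 0.006,"ax": 0,"ay": 0,"az": 0,"gripper": 0},{"dx": 0,"dy": 0,"dz": 0,"ax": 0,"ay": 0,"az": 0,"gripper": 0},{"dx": 0,"dy": 0,"dz": 0,"ax": 0,"ay": 0,"az": 0,"gripper": 0}])

```text
clock: 13.88
eef_pos: [450.6, 164.7, 93.1]
tool_rot: [-3.141, -0.0, 0.386]
force: [-0.1, -0.4, -0.5]
width: 28.0
gripper_force: 60.5
```

Emit:
step_arm(plan=[{"dx": 0,"dy": 0,"dz": 0.004,"ax": 0,"ay": 0,"az": 0,"gripper": 0},{"dx": 0,"dy": 0,"dz": 0,"ax": 0,"ay": 0,"az": 0,"gripper": 0},{"dx": 0,"dy": 0,"dz": 0,"ax": 0,"ay": 0,"az": 0,"gripper": 0}])

```text
clock: 14.25
eef_pos: [450.8, 164.7, 93.1]
tool_rot: [-3.14, -0.001, 0.386]
force: [-3.3, -0.4, 14.9]
width: 27.2
gripper_force: 62.4
```

Contact, about 15 N. Open and withdraw upward.

Emit:
step_arm(plan=[{"dx": 0,"dy": 0,"dz": -0.004,"ax": 0,"ay": 0,"az": 0,"gripper": 0},{"dx": 0,"dy": 0,"dz": 0,"ax": 0,"ay": 0,"az": 0,"gripper": 0.45},{"dx": 0,"dy": 0,"dz": 0,"ax": 0,"ay": 0,"az": 0,"gripper": 0.65},{"dx": 0,"dy": 0,"dz": 0,"ax": 0,"ay": 0,"az": 0,"gripper": 0.65},{"dx": 0,"dy": 0,"dz": 0,"ax": 0,"ay": 0,"az": 0,"gripper": 0.65},{"dx": 0,"dy": 0,"dz": -0.05,"ax": 0,"ay": 0,"az": 0,"gripper": 0.65},{"dx": 0,"dy": 0,"dz": -0.12,"ax": 0,"ay": 0,"az": 0,"gripper": 0.65},{"dx": 0,"dy": 0,"dz": -0.15,"ax": 0,"ay": 0,"az": 0,"gripper": 0.65},{"dx": 0,"dy": 0,"dz": -0.15,"ax": 0,"ay": 0,"az": 0,"gripper": 0.65},{"dx": 0,"dy": 0,"dz": 0,"ax": 0,"ay": 0,"az": 0,"gripper": 0.65}])

```text
clock: 15.5
eef_pos: [452.6, 164.9, 237.8]
tool_rot: [-3.141, -0.007, 0.386]
force: [0.1, 0.2, -0.0]
width: 55.5
gripper_force: 0.0
```

```bash
python3 - <<'E'
from h import *
a,s=grab('scene');w,_=grab('wrist');print(s['eef_pos'],s['width'])
cv2.imwrite('pics/g.png',np.hstack([a['color'][100:380,150:450],cv2.resize(w['color'],(373,280))])[...,::-1])
p=cloud(a);q=p[(abs(p[...,0]-450)<45)&(abs(p[...,1]-165)<45)&(p[...,2]<140)&(p[...,2]>5)];print(q[:,2].max())
E
```

```text
scene 15.5
wrist 15.55
[452.59293323 164.85606081 237.81832961] 55.482601008720984
117.61239682222038
```

View pics/g.png

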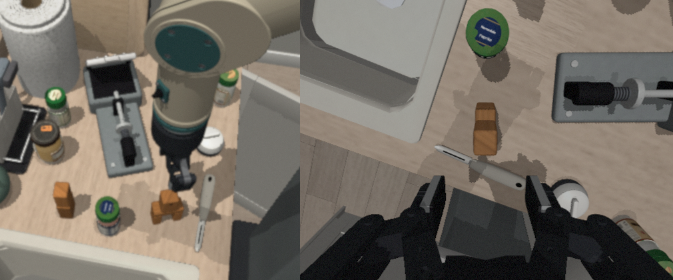

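The fork stands upright on the bare worktop (left image at (168,205), wrist view at (485,130)). It is clear of the press, and the lid is still up at (110,65). I'll hand it in.

```bash
python3 -c "
from cell import ctrl
print(ctrl.finish_job())"
```

```text
the job is handed in; nothing more can be done
None
```

The lid was released with the forked tool and stayed open, and the tool stands upright on the bare worktop clear of the press; the job was handed in at about 15.6 s, with no verdict returned.

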